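Put the flask away in the child-proof tilt-out cupboard

TASK

Reach through the gap over the blue door, press the hidden orange safety catch down and, keeping it pressed, pull the door out past the catch and on until it is fully tilted out. Then stand the steel flask with the blue lid, lid up, on the floor of either free compartment of the pocket behind the door, and leave the door out; don't knock over or shift the other things on the table.

Things in the scene. Friction and masses are not known exactly. Their poses are not given: they have to be found in the camera images.
- cupboard: White tilt-out cupboard fixed on the table, 330 wide, 180 deep, 276 high (mm). Origin: on the table, in the front plane, mid-width; x points into it, y across, z up. Top panel: z 260 to 276, front edge in the front plane, roofs the inside. Two cartons stand on top (fixed), x from 8, up to z 386, a tray over them to 426. All sides closed but the front
- strike (a point): Lower edge of the dark fixed strike that stops the catch's tooth: a block 9 (x) x 40 (y) x 32 mm (z) hung under the cupboard's top panel. In the cupboard's frame this point is at x 11, y 100, z 220 mm
- door (a joint): Blue door, hinged at its bottom edge; rad: 0 shut, grows as its top comes out towards the robot, 0.62 fully out (stop). Starts ajar, 0.165 to 0.205. The catch stops it at about 0.215 until pressed and is clear of the strike past about 0.36. A friction hinge (0.55 N m) keeps it where it is left. No outer handle: pull its top edge from inside
- door_hinge (a point): On the door's hinge axis, mid-width: x 0, y 0, z 20 mm in the cupboard's frame; axis along the cupboard's y. Axes turn with the door (the door's frame): x inwards, y across, z up along the door. In it the door's inner face is x 0, outer face x -15, top edge z 220, width 326 mm
- door_edge (a point): Middle of the door's top edge at the inner face (z 220 mm in the door's frame); axes as the door's frame
- catch (a joint): Sprung safety catch inside the door, m: 0 up (locked), grows as it is pressed down along the door, 0.018 fully down. About 2.5 N starts it, 6 N takes it fully down; it springs up when let go. From about 0.012 its tooth passes under the strike
- catch_pad (a point): On the upper face of the catch, a level orange plate 50 mm wide inside the door, 42 mm below the door's top edge when up, at y 100 mm across. It spans 7 to 69 mm inwards from the door's inner face, this point is at 30 mm; a 22 mm high tooth stands on it from 58 mm on. Seen and reached only through the gap over the door. Axes as the door's frame
- pocket_floor (a point): Centre of the inner floor of the grey open-topped pocket behind the door: 60 mm inwards of the door's inner face, 10 mm up along the door from the hinge. Inside it is 116 mm deep (its front is the door), 260 wide; walls up to z 115 mm in the door's frame. Two partitions part it across: free places centred at y -86 (88 wide) and y 5 (85 wide); the third is under the catch. Axes as the door's frame
- flask: Steel flask with a blue lid and a blue band, a round cylinder 60 mm in diameter, 190 mm tall, about 0.35 kg, standing upright. Origin: centre of its underside; z up along it
- jar: Amber glass jar with white lid and paper label, 72 mm in diameter, 110 mm tall, upright. Origin: centre of its underside. Bystander
- tin: Red tin, 68 mm in diameter, 140 mm tall, upright. Origin: centre of its underside. Bystander
- bowl: Blue bowl, 130 mm across, 55 mm high. Origin: centre of its underside. Bystander
- pan: Open steel pan, 110 x 170 x 50 mm (x, y, z). Origin: centre of its underside. Bystander
There are look-alikes about, which are no part of the job. What is shaped like the flask but pink or turquoise is not meant.

How it is judged:
By the outcome, as a careful person would: the job done as asked, in the order asked, and still so for the second after the job is handed in, with the robot touching nothing.
It also fails if it takes over 67 s, if anything falls off the work surface, if the arm or the gripper's body presses on something with over 40 N, if the wrist force passes 120 N, or if a joint passes its speed limit or range.

ROBOT

A 6-joint arm with a two-finger parallel gripper is mounted at the origin on the work surface. World frame = base frame: x ahead of the robot, y to its left, z up, the work surface at z = 0. Lengths are in m, angles in degrees, forces in N, time in s.
With the tool pointing down it reaches from about 0.3 to 0.75 m from the base axis. Payload 8.5 kg.
Tool frame: the origin (TCP) lies at the very end of the fingers, on their centre line; the grasp point (between the pads) lies 19 mm behind it; y points along the fingers, z is the direction in which the jaws open and shut, and the axes are right-handed (so a half turn about y gives the same grasp; the last joint's range is limited). The gripper opens to 85 mm and grips with 20 to 120 N. Pads are 22 mm wide; open, the fingers measure 114 mm over their backs; the gripper's body (76 mm by 85 mm) begins 54 mm behind the grasp point. The pads swing forward as they close: fully open they stand 13 mm farther back than shut.
Start: joints at [-79.83, 21.807, 74.336, -0, 83.858, -12.336], TCP at [0.211, -0.508, 0.231] pointing down, gripper open.
Joint ranges: [-178.18, 178.18], [-50.72, 133.34], [12.68, 142.11], [-81.47, 261.47], [9.98, 163.14], [-165.26, 165.26]. Speed limits (degrees/s): [136.94, 136.94, 180, 180, 180, 180].

INTERFACE

Orientations are given as a 3x3 rotation matrix whose columns are the frame's x, y, z axes.
In Python, from rig import env gives the robot as it stands. The module is installed in compiled form; this text tells all that it offers.
- The arm moves only by the tool servo_tool, never from a script. Its argument "rows" is one flat list of numbers, 7 for each row, row after row: the opening, from 0 (shut) to 1 (fully open), then the shift along the world's x, y, z in m, then the turn, a rotation vector about the world's x, y, z in degrees. A call has 1 to 10 rows; each row shifts and turns the commanded pose from where the row before left it; what a row does not reach is not made up. A row lasts 1/12 s, in which the tool goes at most 41.7 mm and 7.16 degrees, less where a joint would pass 70% of its speed; a pose out of reach is approached as far as the arm can. A call with a gripper value outside its range is refused whole. The fingers move at their own pace and stop on an object; "force" is the grip in N (left out, the last holds). Time passes only in rows, so rows that do not move let the fingers close. It gives the time, the measured TCP pose, the force and the opening at its end, in the units of the state.
- env.observe(): the state, without advancing time (a new reading comes with each control period).
- env.get_image(name): name is "scene" or "top"; returns the picture (480x640x3 uint8, red, green, blue); there is no depth.
- env.camera_model(name): a dict with "camera_matrix" (3x3 intrinsics, pixels), "R" (3x3) and "t" (3): a world point X has camera coordinates R X + t. Camera axes: x right, y down, z forward; pixel columns grow to the right and rows downward; lengths in m; the calibration is good to about 2 mm. A picture is of the moment at which its call begins. camera_model takes no time and is no camera call.
- env.close_job(): hands the job in, once; it reports no verdict.
The state is a dict: "time_s": time; "q": joint angles; "qvel": joint speeds; "joint_efforts": joint torques, N m; "position": TCP position; "tool_rot": TCP orientation; "ft_force": force on the tool from outside, world axes, zero at the start; "wrist_torque": the same for the moment, N m; "grip_width": finger opening in m.
Only numpy, scipy, OpenCV 4.12 (cv2) and the standard library are available. Lean on these libraries where they do the work, as an engineer would, in place of code of your own. Each camera call takes 0.05 s, during which the arm holds its last target.

## Working session

There is one attempt and no reset: what is moved stays moved. The work goes in short steps, Python scripts to look and compute and a tool call to move; the robot and the scene stay as the last step left them, time stands still between calls to the robot, and variables do not carry over. Pictures are saved under pics/ and viewed, and the job is handed in when it is done.

Besides the shell and the picture viewer there is one more tool, called as a command line: name --argument value ..., lists and objects as JSON in quotes. servo_tool: Moves the arm, as the interface text tells. Its arguments: {"type":"object","properties":{"rows":{"type":"array","items":{"type":"number"}},"force":{"type":"number"}},"required":["rows"]}

```bash
mkdir -p pics; python3 - <<'E'
from rig import env
import cv2,numpy as np
for n in("scene","top"):
    im=env.get_image(n); cv2.imwrite(f"pics/{n}0.png",im[:,:,::-1])
    m=env.camera_model(n); np.set_printoptions(precision=4,suppress=True)
    print(n,m["camera_matrix"],m["R"],m["t"],-m["R"].T@m["t"])
s=env.observe();print(s)
E
```

```text
scene [[479.486    0.     318.1018]
 [  0.     479.486  238.8164]
 [  0.       0.       1.    ]] [[-0.5068  0.8621 -0.0022]
 [ 0.822   0.4824 -0.3027]
 [-0.2599 -0.1552 -0.9531]] [ 0.309  -0.3688  1.5446] [0.8611 0.1513 1.3611]
top [[468.9465   0.     323.5264]
 [  0.     468.9465 248.6026]
 [  0.       0.       1.    ]] [[-0.0228 -0.9997 -0.0125]
 [-0.9918  0.0242 -0.1258]
 [ 0.1261  0.0095 -0.992 ]] [-0.032   0.5368  1.3274] [ 0.3643 -0.0576  1.3839]
{'time_s': 0.1, 'q': array([-79.8286,  21.8362,  74.3783,  -0.0018,  83.8562, -12.3375]), 'qvel': array([ 0.0054, -0.0673, -0.1692, -0.0437,  0.0944, -0.1714]), 'joint_efforts': array([  0.0026, -44.9222, -23.1657,  -0.0002,   0.0037,  -0.    ]), 'position': array([ 0.2105, -0.5079,  0.2308]), 'tool_rot': array([[-0.9238, -0.0002,  0.3828],
       [-0.3828,  0.0012, -0.9238],
       [-0.0002, -1.    , -0.0012]]), 'ft_force': array([ 0.1911, -0.2371,  0.4198]), 'wrist_torque': array([-0.0132,  0.0378,  0.0747]), 'grip_width': 0.08528161616357129}
```

View pics/scene0.png

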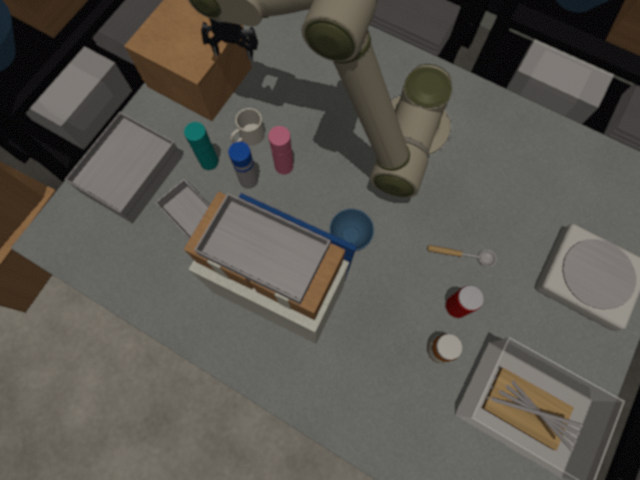

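View pics/top0.png

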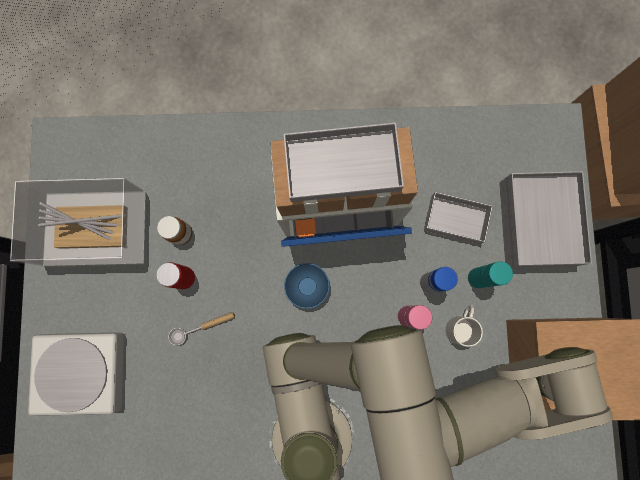

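The top view shows the cupboard with its door edge from about (283,242) to (411,231) and the orange catch at (305,228). The flask's lid is at (442,279), with the pink look-alike at (415,317), the turquoise one at (490,275), the pan at (458,218) and the bowl at (307,287). I'll zoom in to measure these.

```bash
python3 - <<'E'
import cv2
a=cv2.imread("pics/top0.png")[110:310,260:520]; cv2.imwrite("pics/top0z.png",cv2.resize(a,None,fx=3,fy=3,interpolation=cv2.INTER_CUBIC))
a=cv2.imread("pics/scene0.png")[100:340,150:390]; cv2.imwrite("pics/scene0z.png",cv2.resize(a,None,fx=2.5,fy=2.5,interpolation=cv2.INTER_CUBIC))
E
```

```text
(no output)
```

View pics/top0z.png

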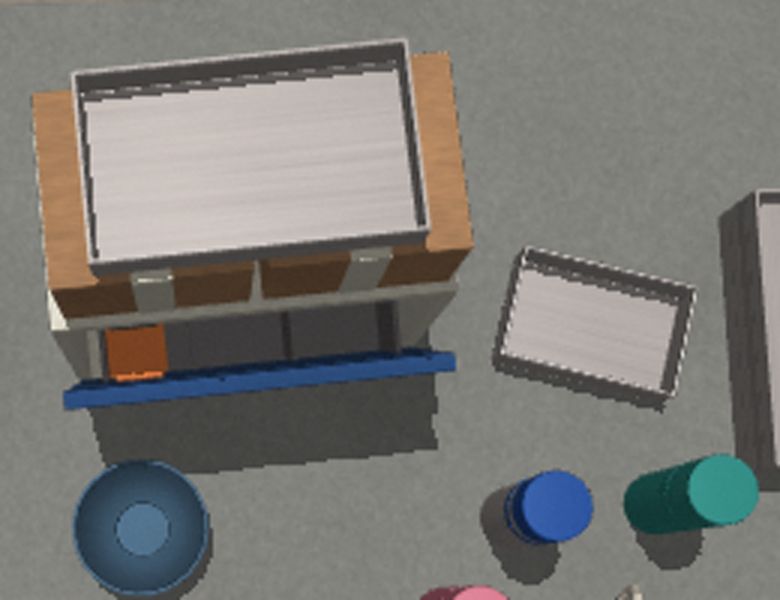

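View pics/scene0z.png

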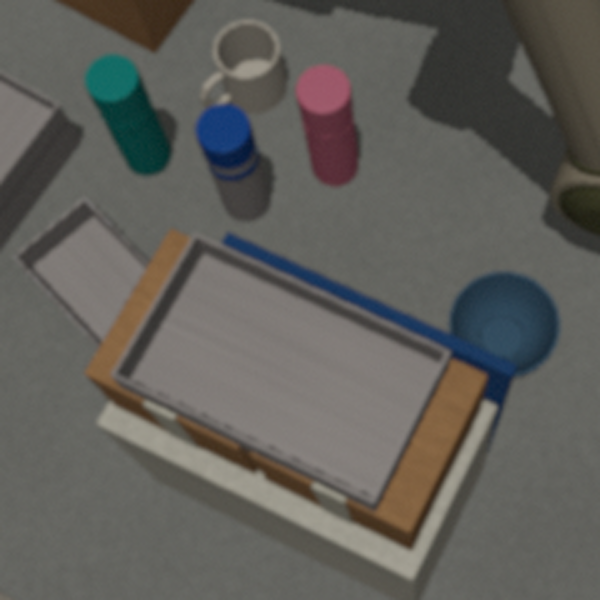

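```bash
cat > h.py <<'E'
import numpy as np,cv2
from rig import env
np.set_printoptions(precision=4,suppress=True)
def ray(n,p):
    m=env.camera_model(n); R,t=m["R"],m["t"]; d=R.T@np.linalg.inv(m["camera_matrix"])@np.array([p[0],p[1],1.]); return -R.T@t,d
def onz(n,p,z):
    c,d=ray(n,p); return c+d*(z-c[2])/d[2]
def proj(n,X):
    m=env.camera_model(n); x=m["camera_matrix"]@(m["R"]@np.asarray(X)+m["t"]); return x[:2]/x[2]
def mask(im,h0,h1,s=110,v=40):
    return cv2.inRange(cv2.cvtColor(im,cv2.COLOR_BGR2HSV),(h0,s,v),(h1,255,255))
def blobs(m,a=20):
    n,l,st,c=cv2.connectedComponentsWithStats(m); return [(st[i],c[i],l==i) for i in range(1,n) if st[i][4]>a]
E
python3 - <<'E'
from h import *
im=cv2.imread("pics/top0.png")
for nm,h0,h1 in(("blue",108,125),("bowl",98,108),("orange",5,15),("teal",80,95),("pink",165,179)):
    for st,c,_ in blobs(mask(im,h0,h1),40): print(nm,st,c)
m=mask(im,105,125,140)
for st,c,l in blobs(m,40):
    pts=cv2.findContours(l.astype(np.uint8),cv2.RETR_EXTERNAL,cv2.CHAIN_APPROX_NONE)[0][0]
    r=cv2.minAreaRect(pts); print(st,r,cv2.boxPoints(r).tolist())
E
```

```text
blue [281 226 131  20 929] [346.127  235.4704]
blue [428 267  30  24 519] [443.368  278.6474]
bowl [281 226 131  20 969] [347.1631 235.4138]
bowl [288 265  18  16  71] [297.3099 271.4789]
bowl [285 283  13  15  76] [291.4737 289.6974]
bowl [317 286  12  15  56] [322.3393 292.4643]
orange [ 573   58   67  162 7464] [613.5758 144.3274]
orange [ 386  128   32   78 1093] [405.0156 169.9497]
orange [ 271  140   35   76 1139] [282.8147 181.784 ]
orange [347 194  30  15 330] [360.6273 201.1394]
orange [318 198  26  14 310] [330.3871 204.3129]
orange [166 217  20  25 144] [179.2778 232.2639]
orange [295 218  21  19 340] [305.1676 227.2529]
orange [ 507  318  133  103 6887] [589.5513 352.9428]
orange [542 396  13  15 114] [548.0088 403.5175]
orange [  0 453  13  27 321] [  5.8411 466.3645]
teal [468 262  45  26 875] [490.6    274.9589]
pink [398 307  16  21 158] [405.0127 316.0696]
[ 281  226  131   20 1005] ((345.90594482421875, 235.05938720703125), (8.65682315826416, 130.54885864257812), 84.2894058227539) [[280.5247497558594, 237.2475128173828], [410.4257507324219, 224.2574005126953], [411.2871398925781, 232.8712615966797], [281.3861389160156, 245.8613739013672]]
[431 267  27  24 500] ((443.6293029785156, 278.8017578125), (22.978628158569336, 25.736064910888672), 66.80140686035156) [[427.27587890625, 273.3103942871094], [450.9310302734375, 263.1724548339844], [459.98272705078125, 284.2931213378906], [436.32757568359375, 294.4310607910156]]
```

```bash
python3 - <<'E'
from h import *
im=cv2.imread("pics/top0.png").astype(float)
b=im[:,:,0]-im[:,:,2]
up=[];lo=[]
for c in range(292,404):
    col=b[215:255,c]; t=45
    k=np.argmax(col); 
    i=k
    while col[i]>t:i-=1
    up.append((c,215+i+(t-col[i])/(col[i+1]-col[i])))
    i=k
    while col[i]>t:i+=1
    lo.append((c,215+i-1+(col[i-1]-t)/(col[i-1]-col[i])))
up=np.array(up);lo=np.array(lo)
def rf(p):
    l=cv2.fitLine(p.astype(np.float32),cv2.DIST_HUBER,0,.01,.01).ravel(); return l[1]/l[0], l[3]-l[2]*l[1]/l[0]
fu,fl=rf(up),rf(lo); print(fu,fl, [(np.polyval(f,285),np.polyval(f,405)) for f in(fu,fl)])
# ends along midline
m=[(a+c)/2 for a,c in zip(fu,fl)]
print([(x,int(b[int(round(np.polyval(m,x))),x])) for x in list(range(277,288))+list(range(405,416))])
# panel edge: green channel profile
g=im.mean(2)
for c in (320,340,365,385): print(c,g[195:232,c].astype(int))
E
```

```text
(np.float32(-0.10287322), np.float32(268.69196)) (np.float32(-0.10117427), np.float32(274.4185)) [(np.float64(239.37308757007122), np.float64(227.02830104529858)), (np.float64(245.58381985872984), np.float64(233.4429071471095))]
[(277, -6), (278, -3), (279, -5), (280, -6), (281, 53), (282, 78), (283, 82), (284, 83), (285, 82), (286, 83), (287, 80), (405, 80), (406, 80), (407, 80), (408, 81), (409, 79), (410, 82), (411, 83), (412, -4), (413, -5), (414, -7), (415, -5)]
320 [ 85  66  65  68  69  69  70  58  52  53  52  51  55  55  54  56  56  80
 105 108 109  86  67  60  63  61  59  63  60  60  59  61  62  59  60  60
  60]
340 [ 67  65  68  69  67  60  54  55  55  55  55  53  52  52  52  79 110 113
 113  83  66  60  60  62  60  61  62  62  60  60  61  61  60  59  60  60
  43]
365 [ 66  64  66  52  51  51  51  53  50  52  53  51  51 103 107 110  94  75
  60  60  59  60  59  60  59  59  60  60  60  60  61  61  61  55  38  30
  48]
385 [108 114  90  84  86  86  85  84  83  86  73 111 113 113  98  69  47  47
  47  49  50  50  53  55  58  60  58  58  60  60  59  54  38  32  47  68
  80]
```

```bash
python3 - <<'E'
import cv2
a=cv2.imread("pics/top0.png")[185:255,265:345]; cv2.imwrite("pics/zl.png",cv2.resize(a,None,fx=8,fy=8,interpolation=cv2.INTER_NEAREST))
a=cv2.imread("pics/top0.png")[185:255,345:425]; cv2.imwrite("pics/zr.png",cv2.resize(a,None,fx=8,fy=8,interpolation=cv2.INTER_NEAREST))
E
```

```text
(no output)
```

View pics/zl.png

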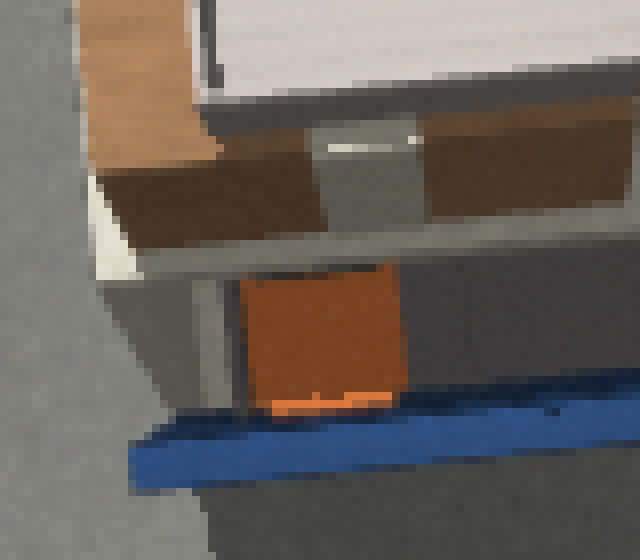

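View pics/zr.png

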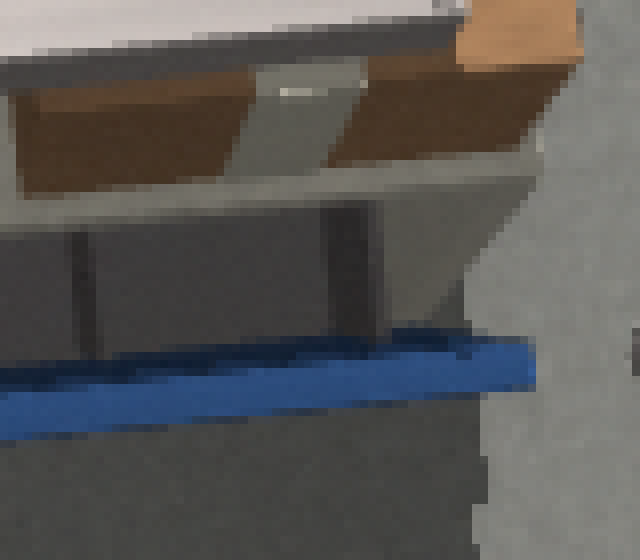

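```bash
python3 - <<'E'
from h import *
A=onz("top",(276.6,219.3),.276);B=onz("top",(412,206.2),.276)
print(A,B,np.linalg.norm(A-B)); 
fu=(-.10287,268.692);fl=(-.10117,274.4185)
for z in(.234,.236):
  for f,nm in((fu,'in'),(fl,'out')):
    L=onz("top",(280.7,np.polyval(f,280.7)),z);R=onz("top",(411.6,np.polyval(f,411.6)),z); print(z,nm,L,R,np.linalg.norm(L-R),(L+R)/2,np.degrees(np.arctan2(-(L-R)[0],(L-R)[1])))
d=A-B;print('panel yaw',np.degrees(np.arctan2(-d[0],d[1])),(A+B)/2)
im=cv2.imread("pics/top0.png");s=cv2.imread("pics/scene0.png")
for n,i in(("top",im),("scene",s)):
  for st,c,l in blobs(mask(i,105,125,140),40): print(n,st,c)
E
```

```text
[0.5789 0.0642 0.276 ] [ 0.6027 -0.2619  0.276 ] 0.32695177419811433
0.234 in [0.535  0.0592 0.234 ] [ 0.5608 -0.2663  0.234 ] 0.32645186208306476 [ 0.5479 -0.1035  0.234 ] 4.524052244175253
0.234 out [0.5195 0.0593 0.234 ] [ 0.5447 -0.2655  0.234 ] 0.32583353132533105 [ 0.5321 -0.1031  0.234 ] 4.426350186277741
0.236 in [0.5347 0.059  0.236 ] [ 0.5604 -0.2659  0.236 ] 0.3258840513960028 [ 0.5476 -0.1035  0.236 ] 4.524052244175254
0.236 out [0.5192 0.0591 0.236 ] [ 0.5443 -0.2652  0.236 ] 0.32526679612550985 [ 0.5318 -0.103   0.236 ] 4.426350186277738
panel yaw 4.171969730880537 [ 0.5908 -0.0988  0.276 ]
top [ 281  226  131   20 1005] [346.3781 235.3552]
top [431 267  27  24 500] [443.67  278.718]
scene [229 142  22  25 426] [239.7653 154.0352]
scene [240 195 117  66 609] [311.6388 229.2217]
```

```bash
cat >> h.py <<'E'
O=np.array([.591,-.0995,0.]); psi=np.radians(4.45)
EX=np.array([np.cos(psi),np.sin(psi),0]);EY=np.array([-np.sin(psi),np.cos(psi),0]);EZ=np.array([0,0,1.])
def cw(p): return O+p[0]*EX+p[1]*EY+p[2]*EZ
def dc(p,th):
    x,y,z=p; return np.array([x*np.cos(th)-z*np.sin(th),y,.02+x*np.sin(th)+z*np.cos(th)])
E
python3 - <<'E'
from h import *
for th in(.2,.21):
 for press in(.0,.008,.013,.016):
  best=[]
  for a in np.arange(10,61,2.5):
   al=np.radians(a);u=np.array([-np.sin(al),np.cos(al)]);n=np.array([np.cos(al),np.sin(al)])
   for xd in np.arange(.01,.06,.001):
    rel=al-th
    # tip corners in door frame z offset: lowest corner
    low=-.011*abs(np.sin(rel))
    T=dc((xd,0,.178-press-low),th)[[0,2]]
    if xd+.011*np.cos(rel)>.056 and True: continue
    e=dc((0,0,.22),th)[[0,2]]
    ce=-n@(e-T)-.011
    for hb in(.0425,):
     c=T+.073*u+hb*n
     # distance panel: box x>0,z .26-.276 ; cartons x>.008 up
     def dist(c):
       d1=np.hypot(max(-c[0],0),max(.26-c[1],c[1]-.276,0)); d2=np.hypot(max(.008-c[0],0),max(.276-c[1],0))
       return min(d1,d2) if d1>0 else -c[0]
     cb=dist(c)
     best.append((min(ce,cb),a,xd,ce,cb,c[0],c[1]))
  print(th,press,np.array(sorted(best)[::-1][0]))
E
```

```text
0.2 0.0 [ 0.0119 37.5     0.044   0.0122  0.0119 -0.0039  0.2917]
0.2 0.008 [ 0.0083 37.5     0.046   0.0105  0.0083 -0.0004  0.2843]
0.2 0.013 [ 0.0048 40.      0.045   0.0048  0.0051 -0.0041  0.279 ]
0.2 0.016 [ 0.0033 40.      0.045   0.0033  0.0035 -0.0035  0.2761]
0.21 0.0 [ 0.0128 37.5     0.045   0.0136  0.0128 -0.0048  0.2919]
0.21 0.008 [ 0.0089 37.5     0.044   0.0093  0.0089 -0.0041  0.2839]
0.21 0.013 [ 0.0058 40.      0.046   0.0063  0.0058 -0.0048  0.2792]
0.21 0.016 [ 0.0042 40.      0.046   0.0048  0.0042 -0.0042  0.2763]
```

```bash
python3 - <<'E'
from h import *
for th in(.2,.21,.25,.3,.36):
 for press in(-.01,0.,.006,.013,.016):
  best=[]
  for a in np.arange(10,61,2.5):
   al=np.radians(a);u=np.array([-np.sin(al),np.cos(al)]);n=np.array([np.cos(al),np.sin(al)])
   for xd in np.arange(.01,.06,.001):
    rel=al-th
    low=-.011*abs(np.sin(rel))
    T=dc((xd,0,.178-press-low),th)[[0,2]]
    if xd+.011*np.cos(rel)>.056: continue
    e=dc((0,0,.22),th)[[0,2]]
    ce=-n@(e-T)-.011
    s=np.array([.0065,.22])
    cs=n@(s-T)-.011
    c=T+.073*u+.0425*n
    d1=np.hypot(max(-c[0],0),max(.26-c[1],c[1]-.276,0)); d2=np.hypot(max(.008-c[0],0),max(.276-c[1],0))
    cb=min(d1,d2) if d1>0 else -c[0]
    best.append((min(ce,cb,cs),a,xd,ce,cb,cs,*T))
  print(th,press,np.array(sorted(best)[::-1][0]))
E
```

```text
0.2 -0.01 [ 0.0088 22.5     0.026   0.0088  0.009   0.0096 -0.0123  0.2115]
0.2 0.0 [ 0.0078 25.      0.029   0.008   0.0078  0.0089 -0.0075  0.2027]
0.2 0.006 [ 0.0066 30.      0.034   0.0071  0.0073  0.0066 -0.0015  0.1988]
0.2 0.013 [ 0.0038 37.5     0.041   0.0038  0.0049  0.0045  0.0064  0.1946]
0.2 0.016 [ 0.0031 40.      0.045   0.0033  0.0035  0.0031  0.0109  0.1929]
0.21 -0.01 [ 0.0099 22.5     0.027   0.0101  0.0099  0.0105 -0.0132  0.2115]
0.21 0.0 [ 0.0086 25.      0.03    0.0094  0.0086  0.0097 -0.0083  0.2028]
0.21 0.006 [ 0.0076 30.      0.034   0.0076  0.0077  0.0082 -0.0033  0.1986]
0.21 0.013 [ 0.005  37.5     0.042   0.0053  0.0056  0.005   0.0057  0.1948]
0.21 0.016 [ 0.004  37.5     0.042   0.004   0.0044  0.0063  0.0063  0.1918]
0.25 -0.01 [ 0.0144 22.5     0.03    0.0144  0.0145  0.0149 -0.0178  0.2111]
0.25 0.0 [ 0.0129 27.5     0.034   0.0131  0.014   0.0129 -0.0117  0.2033]
0.25 0.006 [ 0.0111 32.5     0.038   0.0112  0.0126  0.0111 -0.0066  0.1994]
0.25 0.013 [ 0.0093 35.      0.041   0.0093  0.0093  0.0111 -0.0021  0.1938]
0.25 0.016 [ 0.0083 37.5     0.044   0.0083  0.0092  0.01    0.0015  0.192 ]
0.3 -0.01 [ 0.02   22.5     0.034   0.02    0.02    0.0202 -0.0234  0.2106]
0.3 0.0 [ 0.0178 27.5     0.037   0.0182  0.0178  0.0185 -0.0178  0.2029]
0.3 0.006 [ 0.0162 32.5     0.041   0.0166  0.0176  0.0162 -0.0125  0.1992]
0.3 0.013 [ 0.0149 35.      0.044   0.0151  0.0149  0.0156 -0.0077  0.1938]
0.3 0.016 [ 0.0139 35.      0.044   0.0142  0.0139  0.0166 -0.0068  0.191 ]
0.36 -0.01 [ 0.0259 22.5     0.038   0.0259  0.0261  0.0274 -0.0308  0.2097]
0.36 0.0 [ 0.0239 30.      0.042   0.0239  0.0264  0.0239 -0.024   0.2031]
0.36 0.006 [ 0.0226 32.5     0.044   0.0226  0.0246  0.023  -0.0202  0.1986]
0.36 0.013 [ 0.0211 32.5     0.044   0.0212  0.0211  0.0245 -0.0177  0.192 ]
0.36 0.016 [ 0.0201 32.5     0.044   0.0206  0.0201  0.0251 -0.0167  0.1892]
```

```bash
python3 - <<'E'
from h import *
im=cv2.imread("pics/top0.png")
for nm,(a,b),z in(("flask",(105,125),.19),("teal",(80,95),.19),("pink",(160,179),.19)):
    m=mask(im,a,b,90); m[:, :390]=0
    for st,c,l in blobs(m,60):
        pts=cv2.findContours(l.astype(np.uint8),cv2.RETR_EXTERNAL,cv2.CHAIN_APPROX_NONE)[0][0]
        print(nm,st,c,cv2.minEnclosingCircle(pts))
# lid disc centers by eye in zoom (3x, offset 260,110)
for nm,p,z in(("flask",(559,506),.19),("teal",(722,489),.19)):
    q=(260+p[0]/3-.33,110+p[1]/3-.33); print(nm,q,onz("top",q,z))
a=im[255:300,415:475]; cv2.imwrite("pics/fl.png",cv2.resize(a,None,fx=10,fy=10,interpolation=cv2.INTER_NEAREST))
s=cv2.imread("pics/scene0.png")[130:200,215:275]; cv2.imwrite("pics/fls.png",cv2.resize(s,None,fx=8,fy=8,interpolation=cv2.INTER_NEAREST))
# bowl, pan
print("bowl",onz("top",(307,287),.055)); 
for p in((525,247),(695,287),(500,368),(672,405)): print("pan",onz("top",(260+p[0]/3,110+p[1]/3),.05))
E
```

```text
flask [390 226  22  10 169] [399.5858 230.4201] ((400.21429443359375, 231.0), 10.969669342041016)
flask [428 267  30  25 545] [443.0587 278.8294] ((442.5666809082031, 279.48333740234375), 14.64549732208252)
teal [468 261  45  27 892] [490.5975 274.926 ] ((490.0, 274.5), 22.455610275268555)
pink [398 306  34  23 644] [414.9037 316.5342] ((414.5, 316.5), 16.86722755432129)
flask (446.0033333333334, 278.33666666666664) [ 0.4325 -0.3551  0.19  ]
teal (500.33666666666664, 272.67) [ 0.4436 -0.4933  0.19  ]
bowl [0.4249 0.0044 0.055 ]
pan [ 0.6906 -0.372   0.05  ]
pan [ 0.647  -0.5331  0.05  ]
pan [ 0.5728 -0.342   0.05  ]
pan [ 0.5331 -0.5035  0.05  ]
```

View pics/fl.png

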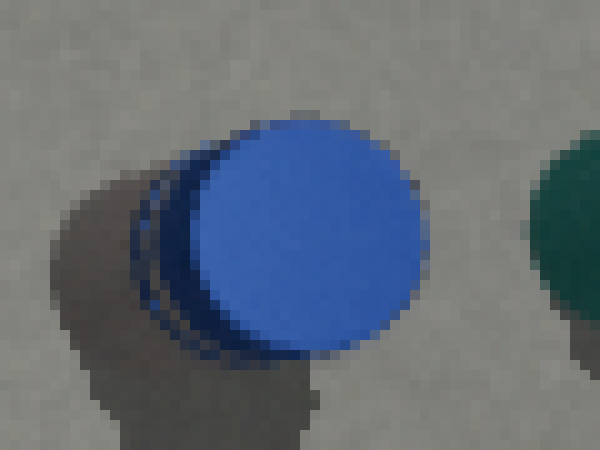

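View pics/fls.png

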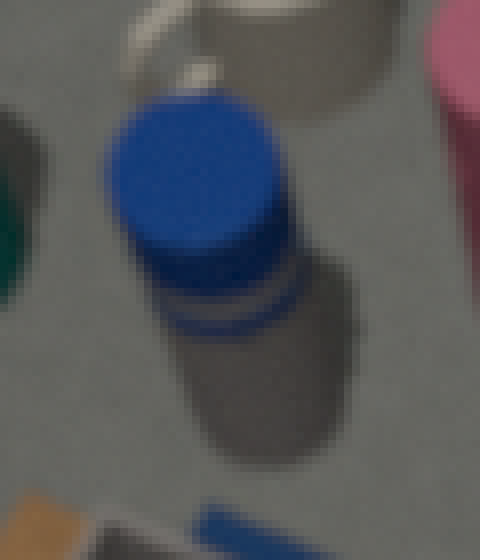

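```bash
python3 - <<'E'
from h import *
print(onz("top",(445.5,278.2),.19), onz("scene",(238.9,151),.19))
# neighbours
print("pink",onz("top",(415.5+260*0,316.5),.19),onz("scene",(215+0,0),.19)[:0])
for a,T in((25,(-.06,.1,.32)),(25,(-.012,.1,.2115)),(25,(-.0075,.1,.2025)),(30,(-.0015,.1,.199)),(37,(.005,.1,.1945))): print(a,cw(T))
E
```

```text
[ 0.4328 -0.3539  0.19  ] [ 0.4347 -0.3525  0.19  ]
pink [ 0.3384 -0.2734  0.19  ] []
25 [ 0.5234 -0.0045  0.32  ]
25 [ 0.5713 -0.0007  0.2115]
25 [ 0.5758 -0.0004  0.2025]
30 [0.5817 0.0001 0.199 ]
37 [0.5882 0.0006 0.1945]
```

servo_tool --rows '[0,0,0,0.034,0,0,0,0,0,0,0.034,0,0,0,0,0,0,0.034,0,0,0,0,0,0,0.034,0,0,0,0,0,0,0.034,0,0,0,0,0.016,0.025,0,0,0,-0.9,0,0.016,0.025,0,0,0,-0.9,0,0.016,0.025,0,0,0,-0.9,0,0.016,0.025,0,0,0,-0.9,0,0.016,0.025,0,0,0,-0.9]' --force 40

```text
time_s: 0.93
position: [0.291, -0.3818, 0.401]
tool_rot: [[-0.951, -0.0, 0.308], [-0.308, 0.001, -0.951], [0.0, -1.0, -0.001]]
ft_force: [1.3, -0.4, -0.9]
grip_width: -0.0
```

servo_tool --rows '[0,0.016,0.025,0,0,0,-0.9,0,0.016,0.025,0,0,0,-0.9,0,0.016,0.025,0,0,0,-0.9,0,0.016,0.025,0,0,0,-0.9,0,0.016,0.025,0,0,0,-0.9,0,0.016,0.025,0,0,0,-0.9,0,0.016,0.025,0,0,0,-0.9,0,0.016,0.025,0,0,0,-0.9,0,0.016,0.025,0,0,0,-0.9,0,0.016,0.025,0,0,0,-0.9]'

```text
time_s: 1.77
position: [0.451, -0.1316, 0.4011]
tool_rot: [[-0.988, -0.001, 0.156], [-0.156, 0.0, -0.988], [0.0, -1.0, -0.0]]
ft_force: [0.2, -0.7, -0.1]
grip_width: -0.0
```

servo_tool --rows '[0,0.014,0.025,0,0,0,-0.9,0,0.014,0.025,0,0,0,-0.9,0,0.014,0.025,0,0,0,-0.9,0,0.014,0.025,0,0,0,-0.9,0,0.014,0.028,0,0,0,-0.9,0,0,0,0,0.39,-4.98,0,0,0,0,0,0.39,-4.98,0,0,0,0,0,0.39,-4.98,0,0,0,0,0,0.39,-4.98,0,0,0,0,0,0.39,-4.98,0]'

```text
time_s: 2.6
position: [0.5204, -0.0049, 0.4014]
tool_rot: [[-0.902, 0.425, 0.078], [-0.071, 0.033, -0.997], [-0.426, -0.905, 0.0]]
ft_force: [0.6, 0.4, 0.4]
grip_width: -0.0
```

```bash
python3 - <<'E'
from h import *
s=env.observe()
for k in("time_s","q","position","tool_rot","ft_force","grip_width"):print(k,s[k])
for n in("top","scene"): cv2.imwrite(f"pics/{n}1.png",env.get_image(n)[:,:,::-1])
E
```

```text
time_s 2.6
q [-18.4728   3.1921  75.4726   9.7652  78.0594  66.9712]
position [ 0.5204 -0.0049  0.4014]
tool_rot [[-0.9019  0.4247  0.0784]
 [-0.0711  0.0331 -0.9969]
 [-0.426  -0.9047  0.0004]]
ft_force [0.6061 0.3781 0.3815]
grip_width -2.8992434792403974e-05
```

View pics/scene1.png

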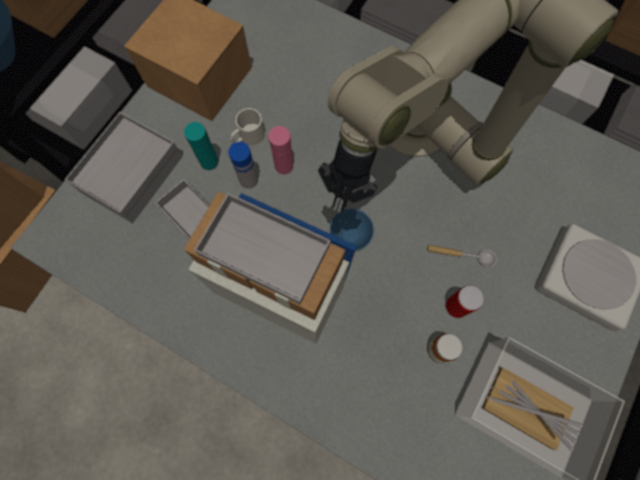

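View pics/top1.png

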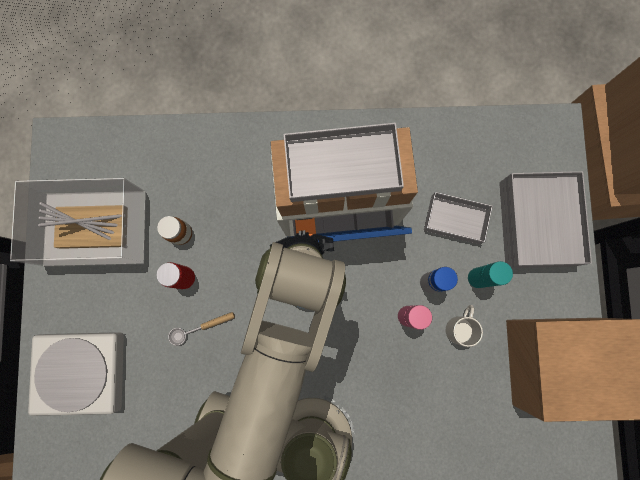

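servo_tool --rows '[0,0.0007,0.0001,-0.027,0,0,0,0,0.0007,0.0001,-0.027,0,0,0,0,0.0007,0.0001,-0.027,0,0,0,0,0.012,0.001,-0.027,0,0,0,0,0.012,0.001,-0.027,0,0,0,0,0.006,0.0005,-0.014,0,0,0,0,0.006,0.0005,-0.014,0,0,0,0,0.006,0.0005,-0.013,0,0,0,0,0.006,0.0005,-0.013,0,0,0,0,0,0,0,0,0,0]'

```text
time_s: 3.53
position: [0.5708, -0.0005, 0.2093]
tool_rot: [[-0.906, 0.415, 0.079], [-0.071, 0.035, -0.997], [-0.416, -0.909, -0.002]]
ft_force: [0.3, 0.3, -0.6]
grip_width: 0.0001
```

```bash
python3 - <<'E'
from h import *
s=env.observe()
for k in("time_s","q","position","tool_rot","ft_force","wrist_torque"):print(k,s[k])
for n in("top","scene"): cv2.imwrite(f"pics/{n}2.png",env.get_image(n)[:,:,::-1])
a=cv2.imread("pics/top2.png")[190:290,250:400]; cv2.imwrite("pics/top2z.png",cv2.resize(a,None,fx=5,fy=5,interpolation=cv2.INTER_CUBIC))
a=cv2.imread("pics/scene2.png")[140:280,280:400]; cv2.imwrite("pics/scene2z.png",cv2.resize(a,None,fx=4,fy=4,interpolation=cv2.INTER_CUBIC))
E
```

```text
time_s 3.5333
q [-15.8301  15.7043  91.8     11.0421  49.828   64.2001]
position [ 0.5708 -0.0005  0.2093]
tool_rot [[-0.9065  0.4148  0.0793]
 [-0.0714  0.0345 -0.9969]
 [-0.4162 -0.9093 -0.0017]]
ft_force [ 0.3186  0.2778 -0.5602]
wrist_torque [0.0042 0.2634 0.0279]
```

View pics/top2z.png

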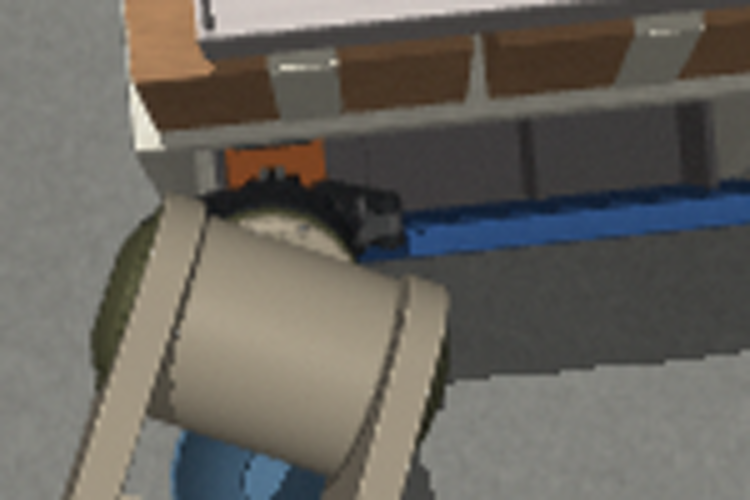

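View pics/scene2z.png

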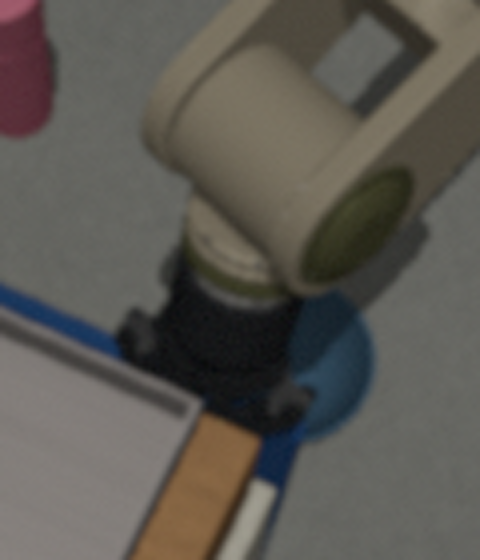

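servo_tool --rows '[0,0.001,0,-0.002,0,0,0,0,0.002,0,-0.002,0,0,0,0,0.002,0,-0.002,0,0,0,0,0.002,0,-0.001,0.1,-1.5,0,0,0,0,0,0,0,0]'

```text
time_s: 4.05
position: [0.5774, -0.0007, 0.2051]
tool_rot: [[-0.892, 0.445, 0.078], [-0.07, 0.035, -0.997], [-0.446, -0.895, 0.0]]
ft_force: [-0.2, 0.3, 0.8]
grip_width: -0.0
```

servo_tool --rows '[0,0.001,0,-0.002,0.08,-1,0,0,0.001,0,-0.002,0.08,-1,0,0,0.001,0,-0.002,0.08,-1,0,0,0,0,0,0,0,0]'

```text
time_s: 4.38
position: [0.5805, -0.0009, 0.1995]
tool_rot: [[-0.868, 0.491, 0.078], [-0.068, 0.038, -0.997], [-0.493, -0.87, 0.0]]
ft_force: [-0.5, 0.4, 2.8]
grip_width: -0.0001
```

servo_tool --rows '[0,0.0015,0.0003,-0.0015,0.1,-1.5,0,0,0.0015,0.0003,-0.0015,0.1,-1.5,0,0,0.0015,0.0003,-0.0015,0.1,-1.5,0,0,0.0015,0.0002,-0.001,0.1,-1.5,0,0,0,0,0,0,0,0]'

```text
time_s: 4.8
position: [0.5867, 0.0002, 0.1944]
tool_rot: [[-0.811, 0.58, 0.078], [-0.065, 0.044, -0.997], [-0.582, -0.813, 0.002]]
ft_force: [-2.4, -0.8, 4.4]
grip_width: 0.0001
```

```bash
cat > st.py <<'E'
from h import *
s=env.observe();T=s["position"];p=T-O
y=s["tool_rot"][:,1];al=np.arctan2(y@EX,-y[2]);c=np.array([p@EX,p@EY,p[2]])
print("t",s["time_s"],"cup",c,"alpha",np.degrees(al),"F",s["ft_force"],"M",s["wrist_torque"])
u=np.array([-np.sin(al),np.cos(al)]);n=np.array([np.cos(al),np.sin(al)]);T2=c[[0,2]]
for th in(.18,.2,.215,.3,.36,.4,.5,.62):
    e=dc((0,0,.22),th)[[0,2]];
    low=T2-.011*n; q=low-np.array([0,.02]); ez=np.array([-np.sin(th),np.cos(th)]);ex=np.array([np.cos(th),np.sin(th)])
    print(th,"edgeclr",round(float(-n@(e-T2)-.011),4),"press",round(float(.178-q@ez),4),"xlow",round(float(q@ex),4))
E
python3 st.py
```

```text
t 4.8 cup [0.0035 0.0997 0.1944] alpha 35.589406771139046 F [-2.4091 -0.8421  4.3889] M [-0.0692  0.1481 -0.04  ]
0.18 edgeclr -0.0006 press 0.0117 xlow 0.0247
0.2 edgeclr 0.0034 press 0.0123 xlow 0.028
0.215 edgeclr 0.0064 press 0.0127 xlow 0.0305
0.3 edgeclr 0.0239 press 0.0159 xlow 0.0444
0.36 edgeclr 0.0365 press 0.0188 xlow 0.054
0.4 edgeclr 0.0451 press 0.0211 xlow 0.0604
0.5 edgeclr 0.0667 press 0.0279 xlow 0.0757
0.62 edgeclr 0.0931 press 0.0381 xlow 0.0931
```

servo_tool --rows '[0,-0.001,-0.0001,-0.0015,0,0,0,0,-0.001,-0.0001,-0.0015,0,0,0,0,-0.001,0,0,0,0,0,0,0,0,0,0,0,0]'

```text
time_s: 5.13
position: [0.5854, -0.0001, 0.1939]
tool_rot: [[-0.808, 0.584, 0.078], [-0.065, 0.043, -0.997], [-0.586, -0.81, 0.003]]
ft_force: [0.2, 2.8, 11.2]
grip_width: 0.0003
```

```bash
python3 st.py
```

```text
t 5.1333 cup [0.0022 0.0996 0.1939] alpha 35.85702813435879 F [ 0.165   2.7887 11.2439] M [ 0.4501 -0.6684  0.1958]
0.18 edgeclr -0.0022 press 0.012 xlow 0.0234
0.2 edgeclr 0.0018 press 0.0125 xlow 0.0267
0.215 edgeclr 0.0048 press 0.0129 xlow 0.0291
0.3 edgeclr 0.0222 press 0.016 xlow 0.0431
0.36 edgeclr 0.0348 press 0.0189 xlow 0.0527
0.4 edgeclr 0.0434 press 0.0211 xlow 0.059
0.5 edgeclr 0.065 press 0.0278 xlow 0.0744
0.62 edgeclr 0.0914 press 0.0378 xlow 0.0918
```

```bash
cat > opt.py <<'E'
from h import *
def ev(th,al,T):
    u=np.array([-np.sin(al),np.cos(al)]);n=np.array([np.cos(al),np.sin(al)])
    e=dc((0,0,.22),th)[[0,2]];eo=dc((-.015,0,.22),th)[[0,2]];s=np.array([.0065,.22])
    ce=-n@(e-T)-.011;cs=n@(s-T)-.011;co=.073-max(u@(eo-T),u@(e-T))
    c=T+.073*u+.0425*n
    d1=np.hypot(max(-c[0],0),max(.26-c[1],c[1]-.276,0)); d2=np.hypot(max(.008-c[0],0),max(.276-c[1],0))
    cb=min(d1,d2) if d1>0 else -c[0]
    return np.array([ce,cb,cs,co])
if __name__=="__main__":
  for th,pr,al in[(t,p,a) for t in(.2,.21,.23,.26,.3) for p in(.014,.016) for a in(22,25,28,31,34,37)]:
    al_=np.radians(al);best=max(((min(ev(th,al_,T)[:3]),xd,ev(th,al_,T),T) for xd in np.arange(.01,.05,.001) for T in[dc((xd,0,.178-pr+.011*abs(np.sin(al_-th))),th)[[0,2]]]),key=lambda b:b[0])
    print(th,pr,al,"xd",round(best[1],3),"edge,body,strike,outer",best[2],best[3])
E
python3 opt.py; python3 - <<'E'
from opt import *
for th in(.19,.2,.215): print(th,ev(th,np.radians(35.86),np.array([.0022,.1939])))
E
```

```text
0.2 0.014 22 xd 0.021 edge,body,strike,outer [-0.0002  0.0003  0.0189  0.0133] [-0.0124  0.1869]
0.2 0.014 25 xd 0.025 edge,body,strike,outer [0.0008 0.0009 0.0161 0.0117] [-0.0086  0.1882]
0.2 0.014 28 xd 0.029 edge,body,strike,outer [0.0017 0.0015 0.0133 0.0098] [-0.0048  0.1896]
0.2 0.014 31 xd 0.033 edge,body,strike,outer [0.0026 0.0021 0.0104 0.0076] [-0.001   0.1909]
0.2 0.014 34 xd 0.037 edge,body,strike,outer [0.0033 0.0028 0.0076 0.0052] [0.0028 0.1922]
0.2 0.014 37 xd 0.041 edge,body,strike,outer [0.0039 0.0036 0.0048 0.0026] [0.0067 0.1935]
0.2 0.016 22 xd 0.021 edge,body,strike,outer [-0.0006 -0.0001  0.0193  0.0114] [-0.012   0.1849]
0.2 0.016 25 xd 0.025 edge,body,strike,outer [0.0003 0.0005 0.0166 0.0098] [-0.0082  0.1863]
0.2 0.016 28 xd 0.029 edge,body,strike,outer [0.0012 0.0011 0.0138 0.0079] [-0.0044  0.1876]
0.2 0.016 31 xd 0.033 edge,body,strike,outer [0.0019 0.0017 0.0111 0.0058] [-0.0006  0.1889]
0.2 0.016 34 xd 0.037 edge,body,strike,outer [0.0026 0.0023 0.0083 0.0034] [0.0032 0.1903]
0.2 0.016 37 xd 0.041 edge,body,strike,outer [0.003  0.0029 0.0057 0.0008] 
[... 3906 characters left out ...]
7 0.0144 0.0031] [-0.0056  0.1938]
0.3 0.016 22 xd 0.027 edge,body,strike,outer [0.0111 0.0103 0.0294 0.0126] [-0.0224  0.1836]
0.3 0.016 25 xd 0.03 edge,body,strike,outer [0.011  0.012  0.0275 0.0109] [-0.0197  0.1851]
0.3 0.016 28 xd 0.034 edge,body,strike,outer [0.0119 0.0127 0.0245 0.0089] [-0.016   0.1868]
0.3 0.016 31 xd 0.038 edge,body,strike,outer [0.0127 0.0135 0.0214 0.0066] [-0.0123  0.1885]
0.3 0.016 34 xd 0.042 edge,body,strike,outer [0.0134 0.0143 0.0182 0.004 ] [-0.0087  0.1902]
0.3 0.016 37 xd 0.047 edge,body,strike,outer [0.0148 0.0141 0.0142 0.0009] [-0.0041  0.1922]
0.19 [-0.0002  0.0064  0.0078  0.0069]
0.2 [0.0018 0.0064 0.0078 0.0061]
0.215 [0.0048 0.0064 0.0078 0.005 ]
```

servo_tool --rows '[0,-0.001,-0.0001,0,-0.1,1.4,0,0,-0.001,-0.0001,0,-0.1,1.4,0,0,-0.001,-0.0001,0,-0.1,1.4,0,0,-0.001,-0.0001,-0.001,-0.1,1.4,0,0,-0.0005,0,-0.001,-0.1,1.4,0,0,0,0,0,0,0,0]'

```text
time_s: 5.63
position: [0.5805, -0.0006, 0.1904]
tool_rot: [[-0.875, 0.477, 0.078], [-0.07, 0.036, -0.997], [-0.479, -0.878, 0.002]]
ft_force: [1.0, -0.5, 4.5]
grip_width: 0.0002
```

```bash
python3 st.py
```

```text
t 5.6333 cup [-0.0028  0.0994  0.1904] alpha 28.601120783960187 F [ 1.0284 -0.4508  4.5495] M [-0.1564 -0.4015 -0.0755]
0.18 edgeclr -0.0009 press 0.0133 xlow 0.0173
0.2 edgeclr 0.0033 press 0.0136 xlow 0.0206
0.215 edgeclr 0.0064 press 0.014 xlow 0.023
0.3 edgeclr 0.0246 press 0.0165 xlow 0.0369
0.36 edgeclr 0.0376 press 0.019 xlow 0.0465
0.4 edgeclr 0.0463 press 0.021 xlow 0.0528
0.5 edgeclr 0.0683 press 0.0271 xlow 0.0682
0.62 edgeclr 0.0946 press 0.0363 xlow 0.0858
```

```bash
python3 - <<'E'
from opt import *
from scipy.optimize import brentq
for th in(.2,.22,.24,.26,.28,.3,.34,.38,.42,.46,.5,.54,.58,.62,.64):
    a=28.6+max(0,np.degrees(th-.38)); al=np.radians(a)
    f=lambda xd:dc((xd,0,.178-.0155+.011*abs(np.sin(al-th))),th)[[0,2]]
    xd=brentq(lambda x:ev(th,al,f(x))[0],.0,.06); T=f(xd); print(th,round(a,1),"xd",round(xd,4),"T",T,ev(th,al,T), cw((T[0],.0994,T[1])))
E
```

```text
0.2 28.6 xd 0.0282 T [-0.0052  0.188 ] [0.     0.0029 0.0146 0.0084] [ 0.5781 -0.0008  0.188 ]
0.22 28.6 xd 0.0271 T [-0.0097  0.1874] [0.     0.0073 0.0188 0.0091] [ 0.5736 -0.0012  0.1874]
0.24 28.6 xd 0.0259 T [-0.0142  0.1867] [0.     0.0118 0.0231 0.0097] [ 0.5692 -0.0015  0.1867]
0.26 28.6 xd 0.0247 T [-0.0186  0.1859] [0.     0.0162 0.0273 0.0103] [ 0.5648 -0.0018  0.1859]
0.28 28.6 xd 0.0235 T [-0.0229  0.185 ] [0.     0.0206 0.0316 0.0108] [ 0.5604 -0.0022  0.185 ]
0.3 28.6 xd 0.0224 T [-0.0273  0.1839] [0.     0.0249 0.0359 0.0114] [ 0.5561 -0.0025  0.1839]
0.34 28.6 xd 0.0201 T [-0.0358  0.1815] [0.     0.0335 0.0446 0.0124] [ 0.5476 -0.0032  0.1815]
0.38 28.6 xd 0.0178 T [-0.0442  0.1787] [0.     0.0419 0.0533 0.0133] [ 0.5392 -0.0038  0.1787]
0.42 30.9 xd 0.0178 T [-0.0505  0.1768] [0.     0.0515 0.0601 0.0133] [ 0.5329 -0.0043  0.1768]
0.46 33.2 xd 0.0178 T [-0.0568  0.1747] [0.     0.0612 0.0668 0.0133] [ 0.5267 -0.0048  0.1747]
0.5 35.5 xd 0.0178 T [-0.0629  0.1723] [0.     0.0708 0.0732 0.0133] [ 0.5206 -0.0053  0.1723]
0.54 37.8 xd 0.0178 T [-0.0689  0.1697] [0.     0.0803 0.0795 0.0133] [ 0.5145 -0.0057  0.1697]
0.58 40.1 xd 0.0178 T [-0.0749  0.1668] [0.     0.0899 0.0855 0.0133] [ 0.5086 -0.0062  0.1668]
0.62 42.4 xd 0.0178 T [-0.0807  0.1637] [0.     0.0994 0.0914 0.0133] [ 0.5028 -0.0067  0.1637]
0.64 43.5 xd 0.0178 T [-0.0835  0.162 ] [0.     0.1042 0.0942 0.0133] [ 0.5    -0.0069  0.162 ]
```

servo_tool --rows '[0,-0.002,-0.0002,-0.001,0,0,0,0,-0.0025,-0.0002,-0.0005,0,0,0,0,-0.0025,-0.0002,-0.0005,0,0,0,0,-0.0025,-0.0002,-0.0005,0,0,0,0,-0.0025,-0.0002,-0.0005,0,0,0,0,-0.0025,-0.0002,-0.0003,0,0,0,0,0,0,0,0,0,0]'

```text
time_s: 6.22
position: [0.5652, -0.0018, 0.1867]
tool_rot: [[-0.875, 0.478, 0.078], [-0.069, 0.036, -0.997], [-0.48, -0.878, 0.002]]
ft_force: [-0.0, -0.4, 4.7]
grip_width: -0.0002
```

```bash
python3 st.py
```

```text
t 6.2167 cup [-0.0181  0.0994  0.1867] alpha 28.656862045897366 F [-0.0139 -0.3723  4.7073] M [-0.0583 -0.2585 -0.042 ]
0.18 edgeclr -0.0162 press 0.0142 xlow 0.0016
0.2 edgeclr -0.012 press 0.0143 xlow 0.0049
0.215 edgeclr -0.0088 press 0.0143 xlow 0.0073
0.3 edgeclr 0.0093 press 0.0156 xlow 0.0212
0.36 edgeclr 0.0223 press 0.0171 xlow 0.0309
0.4 edgeclr 0.0311 press 0.0185 xlow 0.0373
0.5 edgeclr 0.053 press 0.023 xlow 0.053
0.62 edgeclr 0.0794 press 0.0305 xlow 0.0712
```

servo_tool --rows '[0,-0.0028,-0.0002,-0.0008,0,0,0,0,-0.0028,-0.0002,-0.0008,0,0,0,0,-0.0028,-0.0002,-0.0008,0,0,0,0,-0.0028,-0.0002,-0.0008,0,0,0]'

```text
time_s: 6.55
position: [0.5544, -0.0026, 0.1837]
tool_rot: [[-0.874, 0.479, 0.078], [-0.069, 0.036, -0.997], [-0.48, -0.877, 0.002]]
ft_force: [1.6, 0.4, 5.2]
grip_width: -0.0002
```

```bash
python3 st.py; python3 - <<'E'
from h import *
cv2.imwrite("pics/top3.png",env.get_image("top")[:,:,::-1])
a=cv2.imread("pics/top3.png")[190:290,250:425]; cv2.imwrite("pics/top3z.png",cv2.resize(a,None,fx=4,fy=4,interpolation=cv2.INTER_CUBIC))
E
```

```text
t 6.55 cup [-0.029   0.0994  0.1837] alpha 28.69279774280225 F [1.6014 0.4192 5.1808] M [-0.0197 -0.5219  0.0029]
0.18 edgeclr -0.0272 press 0.0153 xlow -0.0097
0.2 edgeclr -0.023 press 0.0151 xlow -0.0064
0.215 edgeclr -0.0199 press 0.015 xlow -0.004
0.3 edgeclr -0.0017 press 0.0153 xlow 0.0099
0.36 edgeclr 0.0113 press 0.0162 xlow 0.0196
0.4 edgeclr 0.02 press 0.0171 xlow 0.0261
0.5 edgeclr 0.042 press 0.0205 xlow 0.042
0.62 edgeclr 0.0683 press 0.0266 xlow 0.0606
```

View pics/top3z.png

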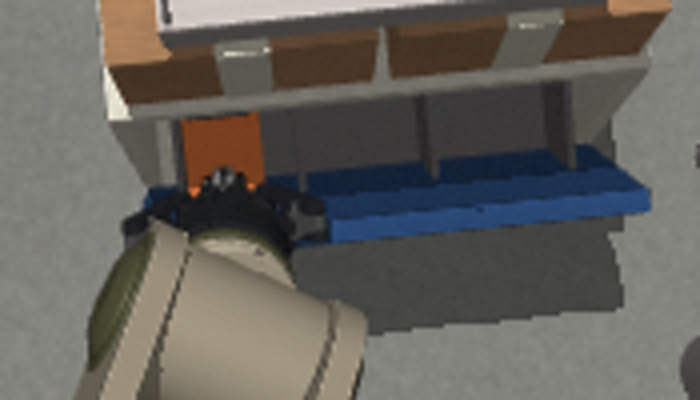

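servo_tool --rows '[0,-0.003,-0.0002,-0.001,0,0,0,0,-0.003,-0.0002,-0.001,0,0,0,0,-0.003,-0.0002,-0.001,0,0,0,0,-0.003,-0.0002,-0.001,0,0,0,0,-0.003,-0.0002,-0.001,0,0,0,0,-0.0062,-0.0005,-0.0021,0.18,-2.3,0,0,-0.0062,-0.0005,-0.0021,0.18,-2.3,0]'

```text
time_s: 7.18
position: [0.5272, -0.0049, 0.1746]
tool_rot: [[-0.832, 0.549, 0.078], [-0.067, 0.04, -0.997], [-0.551, -0.835, 0.003]]
ft_force: [1.1, 1.4, 6.4]
grip_width: 0.0004
```

```bash
python3 st.py
```

```text
t 7.1833 cup [-0.0563  0.0993  0.1746] alpha 33.41929773356413 F [1.0871 1.3803 6.4302] M [ 0.2196 -0.416   0.1149]
0.18 edgeclr -0.0592 press 0.0201 xlow -0.0378
0.2 edgeclr -0.0551 press 0.0194 xlow -0.0347
0.215 edgeclr -0.052 press 0.0189 xlow -0.0323
0.3 edgeclr -0.0343 press 0.0167 xlow -0.0187
0.36 edgeclr -0.0215 press 0.0159 xlow -0.0089
0.4 edgeclr -0.0129 press 0.0157 xlow -0.0025
0.5 edgeclr 0.0089 press 0.0162 xlow 0.0138
0.62 edgeclr 0.0352 press 0.019 xlow 0.033
```

servo_tool --rows '[0,-0.0061,-0.0005,-0.0022,0.18,-2.3,0,0,-0.0061,-0.0005,-0.0024,0.18,-2.3,0,0,-0.006,-0.0005,-0.0027,0.18,-2.3,0,0,-0.0058,-0.0005,-0.003,0.18,-2.3,0,0,0,0,0,0,0,0]'

```text
time_s: 7.6
position: [0.5032, -0.0065, 0.1642]
tool_rot: [[-0.738, 0.671, 0.078], [-0.058, 0.052, -0.997], [-0.673, -0.74, 0.001]]
ft_force: [1.0, -0.6, 8.2]
grip_width: 0.0002
```

servo_tool --rows '[0,-0.0015,0,-0.0005,0,0,0,0,-0.0015,0,-0.0005,0,0,0,0,0,0,0,0,0,0]'

```text
time_s: 7.85
position: [0.5025, -0.0069, 0.1651]
tool_rot: [[-0.736, 0.673, 0.078], [-0.059, 0.051, -0.997], [-0.675, -0.738, 0.002]]
ft_force: [8.1, 0.8, 13.8]
grip_width: 0.0002
```

```bash
python3 st.py
```

```text
t 7.85 cup [-0.081   0.0992  0.1651] alpha 42.41867105974398 F [ 8.1485  0.8215 13.7841] M [ 0.3838 -1.4496  0.0432]
0.18 edgeclr -0.0898 press 0.0265 xlow -0.063
0.2 edgeclr -0.0861 press 0.0253 xlow -0.06
0.215 edgeclr -0.0832 press 0.0244 xlow -0.0577
0.3 edgeclr -0.0667 press 0.0201 xlow -0.0444
0.36 edgeclr -0.0546 press 0.0177 xlow -0.0349
0.4 edgeclr -0.0463 press 0.0164 xlow -0.0285
0.5 edgeclr -0.0253 press 0.0144 xlow -0.0122
0.62 edgeclr 0.0007 press 0.0141 xlow 0.0075
```

servo_tool --rows '[0,0.002,0,0.003,0,0,0,0,-0.0065,-0.0005,0.0085,0,0,0,0,-0.0125,-0.001,0.016,0,0,0,0,-0.0125,-0.001,0.016,0,0,0,0,-0.0125,-0.001,0.018,0,0,0,0,-0.0125,-0.001,0.02,0,0,0,0,-0.0125,-0.001,0.02,-0.4,5,0,0,-0.0125,-0.001,0.03,-0.4,5,0,0,-0.0125,-0.001,0.03,-0.4,5,0,0,-0.0125,-0.001,0.03,-0.4,5,0]'

```text
time_s: 8.68
position: [0.3946, -0.0142, 0.3543]
tool_rot: [[-0.924, 0.374, 0.078], [-0.072, 0.029, -0.997], [-0.375, -0.927, 0.0]]
ft_force: [0.4, -0.8, -0.1]
grip_width: 0.0002
```

```bash
python3 st.py|head -1; python3 - <<'E'
from h import *
print(env.observe()["position"])
for n in("top","scene"): cv2.imwrite(f"pics/{n}4.png",env.get_image(n)[:,:,::-1])
a=cv2.imread("pics/top4.png")[130:330,250:510]; cv2.imwrite("pics/top4z.png",cv2.resize(a,None,fx=3,fy=3,interpolation=cv2.INTER_CUBIC))
E
```

```text
t 8.6833 cup [-0.1892  0.1003  0.3543] alpha 22.02171815591116 F [ 0.4477 -0.783  -0.0948] M [ 0.0163  0.2021 -0.0148]
[ 0.3946 -0.0142  0.3543]
```

View pics/top4z.png

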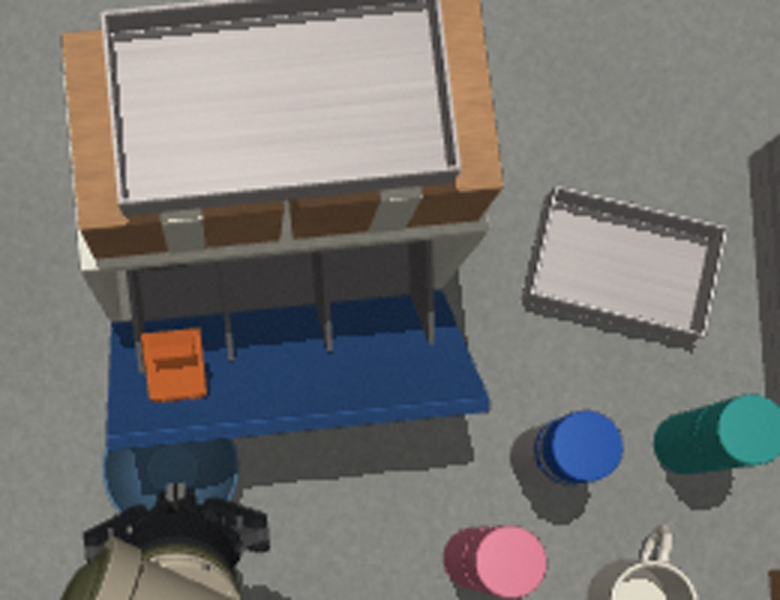

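servo_tool --rows '[1,0.004,-0.034,0,-0.17,2.2,0,1,0.004,-0.034,0,-0.17,2.2,0,1,0.004,-0.034,0,-0.17,2.2,0,1,0.004,-0.034,0,-0.17,2.2,0,1,0.004,-0.034,0,-0.17,2.2,0,1,0.004,-0.034,0,-0.17,2.2,0,1,0.004,-0.034,0,-0.17,2.2,0,1,0.004,-0.034,0,-0.17,2.2,0,1,0.004,-0.034,0,-0.17,2.2,0,1,0.003,-0.033,0,-0.17,2.2,0]'

```text
time_s: 9.62
position: [0.4354, -0.3547, 0.3512]
tool_rot: [[-0.997, 0.001, 0.08], [-0.08, 0.004, -0.997], [-0.002, -1.0, -0.004]]
ft_force: [0.6, -0.1, 0.4]
grip_width: 0.0853
```

servo_tool --rows '[1,0,0,0,0,0,0,1,0,0,0,0,0,0]'

```text
time_s: 9.78
position: [0.4356, -0.3542, 0.3501]
tool_rot: [[-0.997, 0.002, 0.079], [-0.079, 0.006, -0.997], [-0.002, -1.0, -0.005]]
ft_force: [-0.6, 0.2, 0.3]
grip_width: 0.0856
```

```bash
python3 st.py|head -1; python3 - <<'E'
from h import *
s=env.observe();print(s["position"],s["tool_rot"],s["grip_width"],s["q"])
# flask recheck from earlier picture 4; door edge check
print("pred edge ends", [proj("top",cw(dc((0,y,.22),.62))) for y in(.163,-.163)])
im=cv2.imread("pics/top4.png");m=mask(im,105,125,140)
for st,c,l in blobs(m,100): print(st,c)
E
```

```text
t 9.7833 cup [-0.1747 -0.2419  0.3501] alpha 0.13650556986378223 F [-0.6036  0.2386  0.3384] M [0.0286 0.011  0.019 ]
[ 0.4356 -0.3542  0.3501] [[-0.9969  0.002   0.0791]
 [-0.0791  0.0056 -0.9969]
 [-0.0024 -1.     -0.0054]] 0.08563990805697154 [-51.3329  20.1321  57.6996   0.2943 102.3482  34.1936]
pred edge ends [array([284.8979, 274.6257]), array([412.9948, 261.611 ])]
[ 286  227  127   53 4179] [349.8423 254.3609]
[431 267  27  24 498] [443.7149 278.6406]
```

servo_tool --rows '[1,-0.002,0.001,-0.025,0,0,0,1,0,0,-0.03,0,0,0,1,0,0,-0.03,0,0,0,1,0,0,-0.03,0,0,0,1,0,0,-0.025,0,0,0,1,0,0,-0.025,0,0,0,1,0,0,-0.02,0,0,0,1,0,0,-0.015,0,0,0,1,0,0,0,0,0,0]'

```text
time_s: 10.53
position: [0.4324, -0.3497, 0.1498]
tool_rot: [[-0.997, 0.001, 0.081], [-0.081, 0.007, -0.997], [-0.001, -1.0, -0.007]]
ft_force: [0.2, 0.8, -0.0]
grip_width: 0.0855
```

```bash
python3 st.py|head -1; python3 - <<'E'
from h import *
print(env.observe()["position"])
for n in("top","scene"): cv2.imwrite(f"pics/{n}5.png",env.get_image(n)[:,:,::-1])
a=cv2.imread("pics/scene5.png")[80:230,180:320]; cv2.imwrite("pics/scene5z.png",cv2.resize(a,None,fx=4,fy=4,interpolation=cv2.INTER_CUBIC))
E
```

```text
t 10.5333 cup [-0.1776 -0.2372  0.1498] alpha 0.07972398795668327 F [ 0.1705  0.8247 -0.0256] M [0.0342 0.0106 0.0288]
[ 0.4324 -0.3497  0.1498]
```

View pics/scene5z.png

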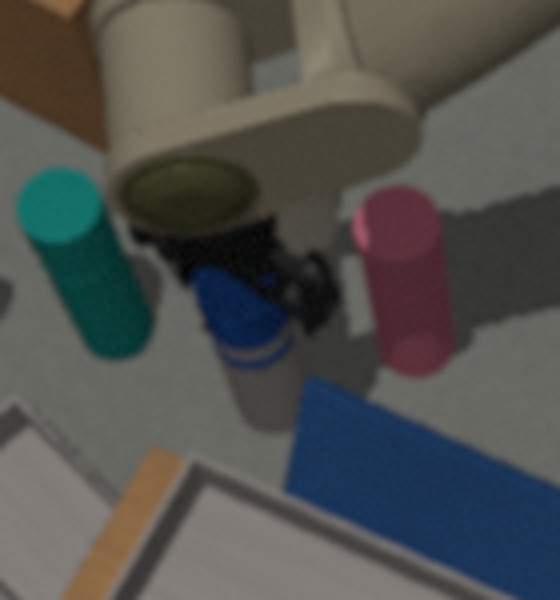

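servo_tool --rows '[1,0.001,-0.003,0,0,0,0,0,0,0,0,0,0,0,0,0,0,0,0,0,0,0,0,0,0,0,0,0,0,0,0,0,0,0,0,0,0,0,0,0,0,0,0,0,0,0,0,0,0]' --force 80

```text
time_s: 11.22
position: [0.435, -0.3555, 0.154]
tool_rot: [[-0.997, 0.006, 0.08], [-0.08, 0.0, -0.997], [-0.006, -1.0, 0.0]]
ft_force: [-0.7, 0.1, 7.7]
grip_width: 0.0582
```

servo_tool --rows '[0,0,0,0.005,0,0,0,0,0,0,0.01,0,0,0,0,0,0,0.02,0,0,0,0,0,0,0.03,0,0,0,0,0,0,0.03,0,0,0,0,0,0,0.03,0,0,0,0,0,0,0.03,0,0,0,0,0,0,0.03,0,0,0,0,0,0,0.03,0,0,0,0,0,0,0.01,0,0,0]'

```text
time_s: 12.05
position: [0.4345, -0.355, 0.3828]
tool_rot: [[-0.997, 0.008, 0.08], [-0.08, -0.003, -0.997], [-0.008, -1.0, 0.004]]
ft_force: [-0.2, -0.2, -2.1]
grip_width: 0.0582
```

```bash
python3 st.py|head -1; python3 - <<'E'
from h import *
s=env.observe();print(s["position"],s["grip_width"])
al=.62;u=np.array([-np.sin(al),np.cos(al)])
for lab,xd,zd in(("start",.045,.34),("mid",.045,.21),("in",.043,.175),("floor",.043,.160),("final",.034,.160)):
    print(lab,cw(dc((xd,-.086,zd),.62)))
cv2.imwrite("pics/top6.png",env.get_image("top")[:,:,::-1])
E
```

```text
t 12.05 cup [-0.1758 -0.2426  0.3828] alpha 0.4616897981541546 F [-0.1747 -0.2075 -2.082 ] M [ 0.0202 -0.0115  0.0514]
[ 0.4345 -0.355   0.3828] 0.058182591435053416
start [ 0.4372 -0.1977  0.3229]
mid [ 0.5125 -0.1919  0.2171]
in [ 0.5312 -0.1904  0.1874]
floor [ 0.5399 -0.1897  0.1752]
final [ 0.5326 -0.1903  0.17  ]
```

View pics/top6.png

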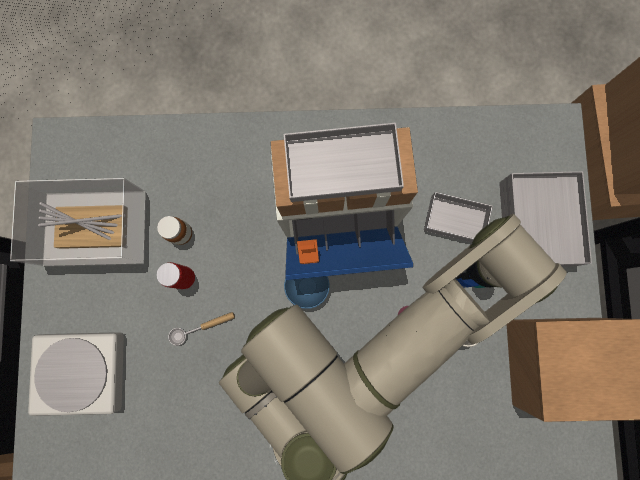

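servo_tool --rows '[0,-0.004,0.0193,0,0.34,-4.37,0,0,-0.004,0.0193,0,0.34,-4.37,0,0,-0.004,0.0193,0,0.34,-4.37,0,0,-0.004,0.0193,0,0.34,-4.37,0,0,-0.004,0.0193,0,0.34,-4.37,0,0,-0.004,0.0193,0,0.34,-4.37,0,0,-0.004,0.0193,0,0.34,-4.37,0,0,-0.004,0.0193,0,0.34,-4.37,0,0,0,0,0,0,0,0]'

```text
time_s: 12.85
position: [0.4004, -0.1967, 0.3758]
tool_rot: [[-0.813, 0.576, 0.081], [-0.064, 0.05, -0.997], [-0.579, -0.816, -0.004]]
ft_force: [-0.1, -0.3, -2.8]
grip_width: 0.058
```

```bash
cat > dst.py <<'E'
from h import *
s=env.observe();p=s["position"]-O;c=np.array([p@EX,p@EY,p[2]-.02]);th=.62
ex=np.array([np.cos(th),0,np.sin(th)]);ez=np.array([-np.sin(th),0,np.cos(th)])
y=s["tool_rot"][:,1]
F=s["ft_force"];f=np.array([F@EX,F@EY,F[2]])
print("t",s["time_s"],"pos",s["position"],"door xyz",np.array([c@ex,c[1],c@ez]),"alpha",np.degrees(np.arctan2(y@EX,-y[2])),"Fdoor",np.array([f@ex,f[1],f@ez]),s["grip_width"])
E
python3 dst.py; python3 - <<'E'
from h import *
for n in("top","scene"): cv2.imwrite(f"pics/{n}7.png",env.get_image(n)[:,:,::-1])
a=cv2.imread("pics/scene7.png")[80:320,180:420]; cv2.imwrite("pics/scene7z.png",cv2.resize(a,None,fx=2.5,fy=2.5,interpolation=cv2.INTER_CUBIC))
E
```

```text
t 12.85 pos [ 0.4004 -0.1967  0.3758] door xyz [ 0.046  -0.0822  0.4044] alpha 35.35414018170324 Fdoor [-1.7557 -0.2565 -2.1894] 0.05795487036650011
```

View pics/scene7z.png

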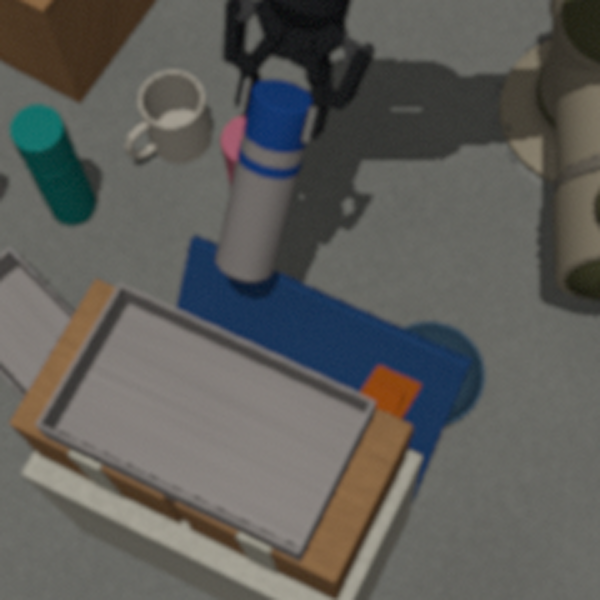

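servo_tool --rows '[0,0.0122,-0.003,-0.0171,0,0,0,0,0.0122,0.0009,-0.0171,0,0,0,0,0.0122,0.0009,-0.0171,0,0,0,0,0.0122,0.0009,-0.0171,0,0,0,0,0.0122,0.0009,-0.0171,0,0,0,0,0.0122,0.0009,-0.0171,0,0,0]'

```text
time_s: 13.45
position: [0.4767, -0.1996, 0.2736]
tool_rot: [[-0.814, 0.575, 0.081], [-0.066, 0.047, -0.997], [-0.577, -0.817, -0.0]]
ft_force: [-0.4, -0.1, -1.6]
grip_width: 0.058
```

```bash
python3 dst.py; python3 - <<'E'
from h import *
for n in("top","scene"): cv2.imwrite(f"pics/{n}8.png",env.get_image(n)[:,:,::-1])
a=np.hstack([cv2.imread("pics/top8.png")[170:310,290:450],cv2.imread("pics/scene8.png")[100:240,200:360]]); cv2.imwrite("pics/t8.png",cv2.resize(a,None,fx=2.5,fy=2.5,interpolation=cv2.INTER_CUBIC))
E
```

```text
t 13.45 pos [ 0.4767 -0.1996  0.2736] door xyz [ 0.0484 -0.0909  0.2771] alpha 35.20654877495433 Fdoor [-1.2307 -0.0493 -1.0536] 0.05798436244620362
```

View pics/t8.png

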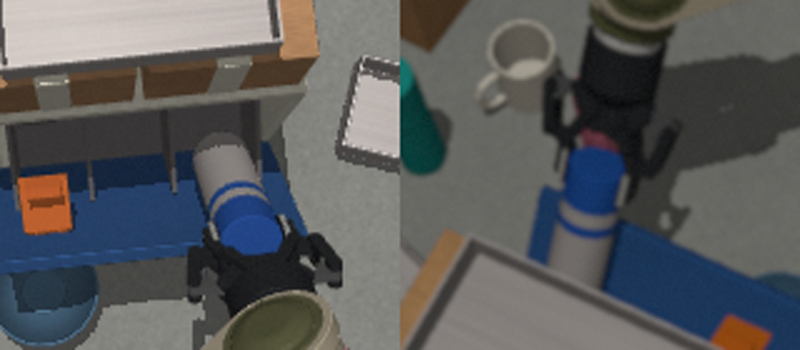

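servo_tool --rows '[0,0.0115,0.003,-0.0175,0,0,0,0,0.0115,0.002,-0.0175,0,0,0,0,0.0117,0.0009,-0.0175,0,0,0,0,0.0087,0.0006,-0.0122,0,0,0,0,0.0058,0.0004,-0.0081,0,0,0,0,0,0,0,0,0,0]'

```text
time_s: 14.05
position: [0.5254, -0.1923, 0.201]
tool_rot: [[-0.814, 0.574, 0.082], [-0.066, 0.049, -0.997], [-0.576, -0.817, -0.002]]
ft_force: [-0.8, 0.2, -2.8]
grip_width: 0.058
```

```bash
python3 dst.py
```

```text
t 14.05 pos [ 0.5254 -0.1923  0.201 ] door xyz [ 0.0461 -0.0875  0.1895] alpha 35.20363987649965 Fdoor [-2.2677  0.2353 -1.7725] 0.05804054213156482
```

servo_tool --rows '[0,0.0014,0.0001,-0.0045,0,0,0,0,0.0014,0.0001,-0.0045,0,0,0,0,0.0014,0.0001,-0.0045,0,0,0,0,0.0014,0.0001,-0.0045,0,0,0,0,0,0,0,0,0,0]'

```text
time_s: 14.47
position: [0.5303, -0.1918, 0.1833]
tool_rot: [[-0.814, 0.575, 0.081], [-0.065, 0.047, -0.997], [-0.577, -0.817, -0.001]]
ft_force: [0.5, 1.2, -2.9]
grip_width: 0.0583
```

```bash
python3 dst.py
```

```text
t 14.4667 pos [ 0.5303 -0.1918  0.1833] door xyz [ 0.0398 -0.0873  0.1723] alpha 35.252464841427134 Fdoor [-1.2186  1.1625 -2.7144] 0.05827005179368799
```

servo_tool --rows '[0,0.0012,0.0001,-0.0016,0,0,0,0,0.0012,0.0001,-0.0016,0,0,0,0,0.0012,0.0001,-0.0016,0,0,0,0,0,0,0,0,0,0]'

```text
time_s: 14.8
position: [0.5342, -0.1915, 0.1791]
tool_rot: [[-0.814, 0.576, 0.081], [-0.066, 0.047, -0.997], [-0.578, -0.816, -0.0]]
ft_force: [0.5, -0.2, -3.2]
grip_width: 0.0579
```

```bash
python3 dst.py
```

```text
t 14.8 pos [ 0.5342 -0.1915  0.1791] door xyz [ 0.0405 -0.0873  0.1665] alpha 35.287922073222056 Fdoor [-1.4236 -0.1933 -2.8612] 0.05793240055394876
```

Next I'll shift towards the door and down in small steps until it makes contact.

servo_tool --rows '[0,-0.0012,-0.0001,-0.0009,0,0,0,0,-0.0012,-0.0001,-0.0009,0,0,0,0,-0.0012,-0.0001,-0.0009,0,0,0,0,0.0009,0.0001,-0.0012,0,0,0,0,0,0,0,0,0,0]'

```text
time_s: 15.22
position: [0.5313, -0.1918, 0.1753]
tool_rot: [[-0.814, 0.576, 0.081], [-0.066, 0.047, -0.997], [-0.578, -0.816, -0.0]]
ft_force: [-0.8, 0.5, -2.7]
grip_width: 0.0581
```

```bash
python3 dst.py
```

```text
t 15.2167 pos [ 0.5313 -0.1918  0.1753] door xyz [ 0.036  -0.0874  0.1651] alpha 35.29100369091183 Fdoor [-2.2232  0.5594 -1.7259] 0.05806523589210828
```

servo_tool --rows '[0,0.0009,0.0001,-0.0012,0,0,0,0,0.0009,0.0001,-0.0012,0,0,0,0,0,0,0,0,0,0]'

```text
time_s: 15.47
position: [0.5335, -0.1916, 0.1752]
tool_rot: [[-0.812, 0.579, 0.081], [-0.067, 0.046, -0.997], [-0.58, -0.814, 0.001]]
ft_force: [-14.8, 0.7, 18.5]
grip_width: 0.0581
```

```bash
python3 dst.py
```

```text
t 15.4667 pos [ 0.5335 -0.1916  0.1752] door xyz [ 0.0377 -0.0874  0.1638] alpha 35.47495413049224 Fdoor [-1.2377  1.8771 23.5695] 0.05807770466356779
```

servo_tool --rows '[0,-0.0009,-0.0001,0.0012,0,0,0,0,-0.0012,-0.0001,-0.0009,0,0,0,0,-0.0012,-0.0001,-0.0009,0,0,0,0,-0.0012,-0.0001,-0.0009,0,0,0,0,0,0,0,0,0,0]'

```text
time_s: 15.88
position: [0.5295, -0.1922, 0.1733]
tool_rot: [[-0.811, 0.579, 0.08], [-0.066, 0.046, -0.997], [-0.581, -0.814, 0.001]]
ft_force: [-4.9, 2.3, 12.3]
grip_width: 0.0578
```

```bash
python3 dst.py
```

```text
t 15.8833 pos [ 0.5295 -0.1922  0.1733] door xyz [ 0.0334 -0.0876  0.1646] alpha 35.525061431404204 Fdoor [ 3.3512  2.7085 12.7668] 0.057838118516738625
```

servo_tool --rows '[0,-0.0009,-0.0001,-0.0005,0,0,0,0.72,0,0,0,0,0,0,0.74,0,0,0,0,0,0,0.78,0,0,0,0,0,0,0.85,0,0,0,0,0,0,0.92,0,0,0,0,0,0,1,0,0,0,0,0,0,1,0,0,0,0,0,0,1,0,0,0,0,0,0]'

```text
time_s: 16.63
position: [0.5278, -0.1921, 0.1709]
tool_rot: [[-0.814, 0.576, 0.081], [-0.066, 0.047, -0.997], [-0.578, -0.816, -0.0]]
ft_force: [1.7, -0.0, -0.4]
grip_width: 0.0853
```

```bash
python3 dst.py; python3 - <<'E'
from h import *
for n in("top","scene"): cv2.imwrite(f"pics/{n}9.png",env.get_image(n)[:,:,::-1])
a=np.hstack([cv2.imread("pics/top9.png")[170:310,290:450],cv2.imread("pics/scene9.png")[100:240,200:360]]); cv2.imwrite("pics/t9.png",cv2.resize(a,None,fx=2.5,fy=2.5,interpolation=cv2.INTER_CUBIC))
E
```

```text
t 16.6333 pos [ 0.5278 -0.1921  0.1709] door xyz [ 0.0306 -0.0874  0.1636] alpha 35.294033422374206 Fdoor [ 1.1209 -0.1306 -1.2959] 0.08529216733423763
```

View pics/t9.png

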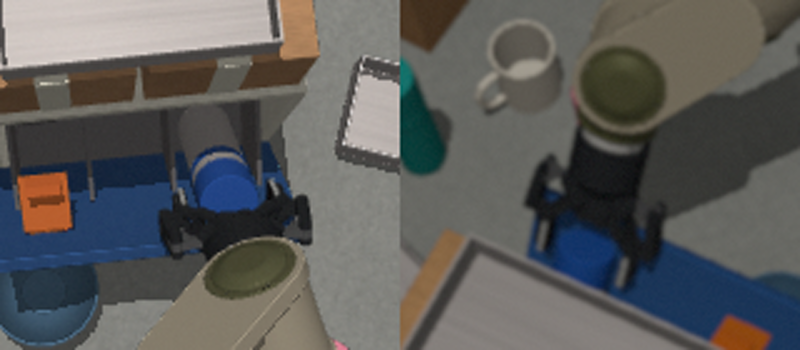

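servo_tool --rows '[1,-0.0029,-0.0002,0.0041,0,0,0,1,-0.0058,-0.0005,0.0081,0,0,0,1,-0.0087,-0.0007,0.0122,0,0,0,1,-0.0116,-0.0009,0.0163,0,0,0,1,-0.0116,-0.0009,0.0163,0,0,0,1,-0.0116,-0.0009,0.0163,0,0,0,1,-0.0116,-0.0009,0.0163,0,0,0,1,-0.0116,-0.0009,0.0163,0,0,0,1,-0.0116,-0.0009,0.0163,0,0,0,1,-0.0116,-0.0009,0.0163,0,0,0]'

```text
time_s: 17.57
position: [0.428, -0.1994, 0.3109]
tool_rot: [[-0.814, 0.576, 0.08], [-0.066, 0.046, -0.997], [-0.578, -0.816, 0.001]]
ft_force: [-0.1, -0.0, -0.2]
grip_width: 0.0853
```

servo_tool --rows '[1,-0.01,0,0.025,0,0,0,1,-0.02,0,0.025,0,0,0,1,-0.02,0,0.025,0,0,0,1,-0.02,0,0.025,0,0,0,1,0,0,0,0,0,0,1,0,0,0,0,0,0]'

```text
time_s: 18.07
position: [0.3583, -0.1999, 0.4108]
tool_rot: [[-0.813, 0.577, 0.078], [-0.066, 0.043, -0.997], [-0.578, -0.816, 0.003]]
ft_force: [-0.2, 0.5, -0.2]
grip_width: 0.0851
```

```bash
python3 dst.py; python3 - <<'E'
from h import *
for n in("top","scene"): cv2.imwrite(f"pics/{n}10.png",env.get_image(n)[:,:,::-1])
a=cv2.imread("pics/top10.png")[130:330,250:510]; cv2.imwrite("pics/t10.png",cv2.resize(a,None,fx=3,fy=3,interpolation=cv2.INTER_CUBIC))
print([proj("top",cw(dc((.03,-.086,.2),t))) for t in(.58,.62)])
a,b=cv2.imread("pics/top0.png"),cv2.imread("pics/top10.png")
for y,x in((229,172),(277,175),(218,458),(275,490),(290,300),(230,180)): print((y,x),np.abs(a[y-12:y+12,x-12:x+12].astype(int)-b[y-12:y+12,x-12:x+12]).mean())
E
```

```text
t 18.0667 pos [ 0.3583 -0.1999  0.4108] door xyz [ 0.0319 -0.082   0.4574] alpha 35.32939205858795 Fdoor [-0.2212  0.5558 -0.0699] 0.08511024398056623
[array([380.9613, 247.5691]), array([381.1418, 250.5754])]
(229, 172) 6.472222222222222
(277, 175) 6.409722222222222
(218, 458) 8.085648148148149
(275, 490) 4.192708333333333
(290, 300) 23.814814814814813
(230, 180) 5.240162037037037
```

View pics/t10.png

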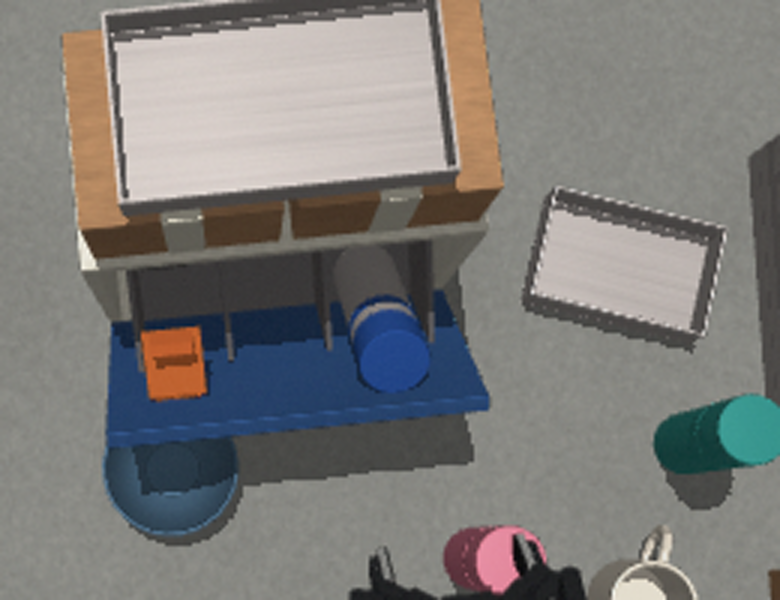

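View pics/scene10.png

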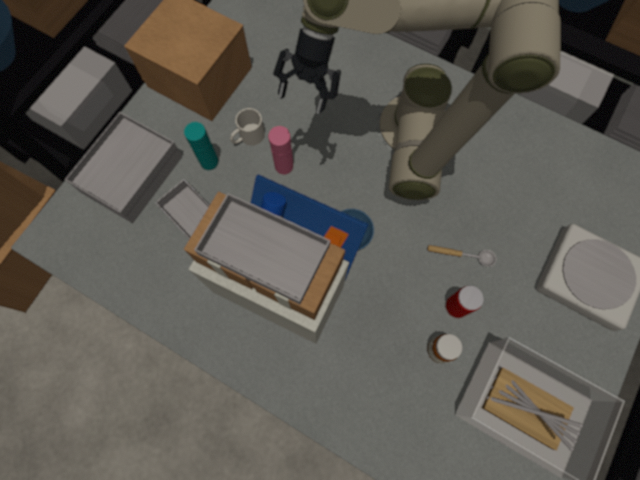

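The flask is fully in the right-hand compartment. Its lid centre is at about (381,250), against (381.1,250.6) predicted for a flask flat against the fully open door. The bowl, pan, jar, tin and look-alikes are where they were, so I'm handing in.

```bash
python3 - <<'E'
from rig import env
env.close_job(); print(env.observe()["time_s"])
E
```

```text
the job is handed in; nothing more can be done
the job is handed in; nothing more can be done
```

The door is fully tilted out and the flask stands lid up in the y −86 compartment. I handed the job in after about 18 s of robot time.

**What I did:** I reached through the gap with closed, tilted fingers and pressed the orange catch down to an estimated 14–16 mm. Keeping it pressed, I pulled the door past the strike until it reached its stop. I then gripped the flask near its lid, tilted it to the door's angle and lowered it until it touched the pocket floor. After releasing it I backed the gripper out and clear.

**Last checks:**
- **Flask:** the lid centre is at pixel (381, 250) in the top view. The prediction for a flask seated on the floor and leaning on a fully open door was (381.1, 250.6).
- **Door:** its top edge matched the 0.62 rad prediction within a pixel or so in the picture taken just after I opened it.
- **Other things on the table:** the jar, tin, pan, bowl and look-alikes look unmoved. The pixel difference at the bowl was higher (24 against 4–8 elsewhere). I put that down to the door now covering part of it, because its visible rim is within about 1 px of where it was.

**One thing went off plan:** my first press met about 11 N of vertical force, apparently the gripper's underside on the door's top edge. I tilted the tool back about 7° and the force fell to 4.5 N. The highest force I read at any point was about 24 N, when the flask met the pocket floor.

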